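Mark both ends of a sign base in a sloped jig

ROBOT

A 6-joint arm with a two-finger parallel gripper is mounted at the origin on a cart in front of the work surface, level with it; the furniture and walls round the work are solid. World frame = base frame: x ahead of the robot, y to its left, z up, the work surface at z = 0. Lengths are in m, angles in rad, forces in N, time in s.
With the tool pointing down it reaches from about 0.225 to 0.875 m from the base axis. Payload 3.4 kg.
Tool frame: the origin (TCP) lies between the finger pads; the fingertips stand 8 mm ahead of it and the grasp point (between the pads) lies 11 mm behind it; z points along the fingers, y is the line along which they close (so a half turn about z gives the same grasp; the last joint's range is limited). The gripper opens to 85 mm and grips with 20 to 120 N. Pads are 22 mm wide; open, the fingers measure 114 mm over their backs; the gripper's body (76 mm by 85 mm) begins 54 mm behind the grasp point. The pads swing forward as they close: fully open they stand 13 mm farther back than shut.
Start: joints at [1.191, 0.276, 1.505, -0, 1.361, -0.121], TCP at [0.147, 0.556, 0.239] pointing down, gripper open.
Joint ranges: [-2.89, 2.89], [-0.75, 2.08], [0.22, 2.7], [-1.18, 4.32], [0.11, 2.71], [-2.7, 2.7]. Speed limits (rad/s): [2.57, 2.57, 3.14, 3.14, 3.14, 3.14].

INTERFACE

Orientations are given as a unit quaternion [w, x, y, z].
In Python, from rig import manip gives the robot as it stands.
- The arm moves only by the tool move_arm, never from a script. Its argument "deltas" is a list that holds one entry, the list of rows, each a list of 5 numbers: the shift along the tool's x, y, z normalised to -1 to 1, where 1 is 80 cm, then the turn about the tool's z normalised to -1 to 1, where 1 is 120 degrees, then the closure, from -1 (fully open) to 1 (shut). In form: [[[tx, ty, tz, twist, grip], ...]]. A call has 1 to 12 rows; each row is the pose to reach, as a shift and turn from the pose commanded when the call began, along the tool's axes at that moment; what a row does not reach only later rows make up. A row lasts 1/10 s, in which the tool goes at most 50 mm and 8.59 degrees, less where a joint would pass 70% of its speed; a pose out of reach is approached as far as the arm can. A call with a number of a shift or a turn outside -1 to 1 is refused whole. A call with a gripper value outside its range is refused whole. The fingers move at their own pace and stop on an object; "squeeze" is the grip in N (left out, the last holds). Time passes only in rows, so rows that repeat a pose let the fingers close. It gives the time, the measured TCP pose, the force, the opening and the grip force at its end, in the units of the state.
- manip.get_state(): the state, without advancing time (a new reading comes with each control period).
- manip.get_image(name): name is "scene" or "top" or "wrist"; returns the picture (480x640x3 uint8, red, green, blue); there is no depth.
- manip.camera_params(name): a dict with "fx", "fy", "cx", "cy" (pixels), "R" (3x3) and "t" (3): a world point X has camera coordinates R X + t; the wrist camera has in their place "tool_from_camera" (4x4, takes a point from camera to tool coordinates, whose origin is the TCP and whose axes are the flange's). Camera axes: x right, y down, z forward; pixel columns grow to the right and rows downward; lengths in m; the calibration is good to about 2 mm. A picture is of the moment at which its call begins: read the wrist's pose just before it. camera_params takes no time and is no camera call.
- manip.sign_off(): hands the job in; it is judged then, once.
The state is a dict: "clock": time; "qpos": joint angles; "qd": joint speeds; "effort": joint torques, N m; "position": TCP position; "ee_rot": TCP orientation; "contact_force": force on the tool from outside, world axes, zero at the start; "moment": the same for the moment, N m; "width": finger opening in m; "gripper_force": force on a finger pad.
Only numpy, scipy, OpenCV 4.12 (cv2) and the standard library are available. Lean on these libraries where they do the work, as an engineer would, in place of code of your own. Each camera call takes 0.05 s, during which the arm holds its last target. There are 200 camera calls.

TASK

Mark both ends of the wooden sign base in the sloped marking jig. Lay the base flat on the slope, lengthwise along it and down against the two stop lugs, and push its stub end firmly into the sprung marking bar until the bar is home against its stop, without ramming it; then take it off the bar so that the bar springs out, turn the base end for end and mark the plain end in the same way. Leave the base lying on the slope against the lugs with the plain end toward the bar, let go, and do not disturb the other things on the desk.

Things in the scene. Friction and masses are not known exactly. Their poses are not given: they have to be found in the camera images.
- base_centre (a point): Centre (half-way up) of the loose wooden sign base: a plain block 160 mm long (its x), 42 mm wide (y), 40 mm high (z), about 0.16 kg, lying on its underside on the desk at the start. A round stub 20 mm across and 14 mm tall stands on its top, 60 mm from the centre toward +x. The desk where it lay stays free. Grip it across its 42 mm width near the middle.
- stub_end (a point): Centre of the base's +x end face, the end nearer to the stub (80 mm from its centre). Marked first.
- plain_end (a point): Centre of the base's -x end face, the end without the stub. Marked second.
- bed: Fixed sloped aluminium bed of the marking jig, facing the robot, tilted 26 degrees. Origin: on its surface at the foot, between the stop lugs, 45 mm above the desk. x points up the slope, y along the bed to the robot's left, z out of the surface. Surface: x -10 to 90, y -123 to 147 mm. Marking bar and black housing (46 mm high, y 110 to 140 mm) at its +y end.
- lug_right (a point): Middle of the face of the stop lug at the foot of the bed, far from the bar: bed x 0, y -58, z 5 mm. Both lugs are steel, 26 mm long, 10 mm high, faces at bed x = 0; between them (bed y -45 to +45 mm) a finger passes freely.
- lug_left (a point): The same of the lug near the bar: bed x 0, y 58, z 5 mm.
- base_place (a point): Where the centre of the base is in bed frame when its underside lies on the bed and its side touches both lugs: x 21, z 20 mm (this point has y 0). While marking it must be so within 4 mm and 4 degrees.
- bar_face (a point): Centre of the flat steel face of the marking bar that the end of the base meets, 44 mm (up the slope) x 36 mm; it faces -y of the bed and at rest is at x 23, y 80, z 21 mm in the bed's frame. It moves with the bar.
- marking_bar (a joint): Travel of the marking bar along +y of the bed (m): 0 sprung out, 0.008 home against its hard stop. The spring gives 2.4 N at 0 and 5.6 N at 0.008; a mark needs at least 10 N of push against the stop for 0.2 s. More than 60 N damages the bar. When the base leaves it, it springs back to 0.
- pens_centre (a point): Centre of a bystander, not to be disturbed: round brown pen cup, 81 mm across, 100 mm tall, standing
- bottle_centre (a point): Centre of a bystander, not to be disturbed: slim white bottle with cap, 40 mm across, 138 mm tall, standing
- mug_centre (a point): Centre of a bystander, not to be disturbed: green mug with handle, 86 x 118 x 96 mm, standing
Mind the look-alikes: they are no part of the job. Leave any black or green look-alike of the part that bears base_centre alone.

How it is judged:
On the way, in this order (a step that is already met when the one before it is completed fails the run):
1. the stub end is pushed home: bar against its stop with over 10 N, base flat on the bed and square against the lugs (value of joint marking_bar above 0.0065 m and contact force between sign_base and marking_bar above 10 N and y of stub_end in the frame of bed above 0.07 m and x of base_centre in the frame of bed between 0.016 and 0.026 m and z of base_centre in the frame of bed between 0.016 and 0.025 m and angle between the x axis of base_centre and the y axis of bed, either way round below 0.07 rad and angle between the z axis of base_centre and the z axis of bed, either way round below 0.07 rad), for 0.2 s.
2. the base is off the bar and the bar has sprung out (value of joint marking_bar below 0.0015 m and contact force between sign_base and marking_bar below 0.1 N), for 0.1 s.
3. the plain end is pushed home in the same way (value of joint marking_bar above 0.0065 m and contact force between sign_base and marking_bar above 10 N and y of plain_end in the frame of bed above 0.07 m and x of base_centre in the frame of bed between 0.016 and 0.026 m and z of base_centre in the frame of bed between 0.016 and 0.025 m and angle between the x axis of base_centre and the y axis of bed, either way round below 0.07 rad and angle between the z axis of base_centre and the z axis of bed, either way round below 0.07 rad), for 0.2 s.
At the end, for the whole second after the job is handed in: The sign base lies at rest and released on the sloped bed, flat on it (within 5 degrees), against the lugs (centre within 8 mm of 21 mm up the slope, square within 7 degrees), plain end toward the marking bar and at most 40 mm short of its resting face (y of plain_end in the frame of bed above 0.04 m and y of base_centre in the frame of bed above -0.04 m and x of base_centre in the frame of bed between 0.013 and 0.029 m and z of base_centre in the frame of bed between 0.016 and 0.025 m and angle between the z axis of base_centre and the z axis of bed, either way round below 0.09 rad and angle between the x axis of base_centre and the y axis of bed, either way round below 0.12 rad and linear speed of sign_base below 0.02 m/s); the robot touches nothing.
It fails at once if the bar is rammed with more than 60 N (contact force between sign_base and marking_bar above 60 N).
It fails at once if the round brown pen cup is moved by more than 25 mm (distance of pens_centre from where it was at the start of the episode above 0.025 m).
It fails at once if the slim white bottle with cap is moved by more than 25 mm (distance of bottle_centre from where it was at the start of the episode above 0.025 m).
It fails at once if the green mug with handle is moved by more than 25 mm (distance of mug_centre from where it was at the start of the episode above 0.025 m).
It also fails if it takes over 72 s, if anything falls off the work surface, if the arm or the gripper's body presses on something with over 40 N, if the wrist force passes 120 N, or if a joint passes its speed limit or range.

## Working session

There is one attempt and no reset: what is moved stays moved. The work goes in short steps, Python scripts to look and compute and a tool call to move; the robot and the scene stay as the last step left them, time stands still between calls to the robot, and variables do not carry over. Pictures are saved under pics/ and viewed, at most 10 in all, crops included, and the job is handed in when it is done.

Besides the shell and the picture viewer there is one more tool, called after "Emit:" by a JSON object that holds its "api" and its "payload", one argument or row to a line. move_arm: Moves the arm, as the interface text tells. Scaled input: -1 to 1 covers 80 cm each way for a shift and 120 degrees each way for a turn. Its arguments: {"type":"object","properties":{"deltas":{"type":"array","items":{"type":"array","items":{"type":"array","items":{"type":"number","minimum":-1,"maximum":1}}}},"squeeze":{"type":"number"}},"required":["deltas"]}

```bash
mkdir -p pics; python3 - <<'E'
from rig import manip
import cv2,numpy as np
a=manip.get_image("scene");b=manip.get_image("top")
cv2.imwrite("pics/s0.png",a[:,:,::-1]);cv2.imwrite("pics/t0.png",b[:,:,::-1])
print(manip.get_state())
np.set_printoptions(precision=4,suppress=True)
for n in("scene","top","wrist"):print(n,manip.camera_params(n))
E
```

```text
{'clock': 0.1, 'qpos': array([ 1.19102640e+00,  2.76546079e-01,  1.50599001e+00, -1.35616847e-05,
        1.36071548e+00, -1.21008929e-01]), 'qd': array([-0.0003386 , -0.0023301 , -0.00242285,  0.00091738, -0.00067298,
       -0.00059604]), 'effort': array([ 2.63295005e-03, -4.17702842e+01, -2.46406084e+01, -3.91056274e-04,
        5.87457296e-03,  2.36449443e-05]), 'position': array([0.14697814, 0.55542875, 0.23852462]), 'ee_rot': array([-1.99100779e-04,  1.29018391e-01,  9.91641854e-01, -8.05236860e-04]), 'contact_force': array([-0.87141901, -0.15261801, -0.5903173 ]), 'moment': array([-0.01398754, -0.05535899, -0.02877134]), 'gripper_force': 0.0, 'width': 0.08557689537315068}
scene {'fx': 605.4697469157669, 'fy': 605.4697469157669, 'cx': 318.78129026375984, 'cy': 235.42069007745087, 'R': array([[ 0.8794, -0.4761, -0.005 ],
       [-0.2148, -0.3874, -0.8965],
       [ 0.4249,  0.7895, -0.443 ]]), 't': array([-0.5724,  0.1368,  1.3372])}
top {'fx': 602.586466187194, 'fy': 602.586466187194, 'cx': 330.96116645762584, 'cy': 241.77453774215817, 'R': array([[ 0.0002, -0.9999,  0.0143],
       [-0.9892, -0.0023, -0.1467],
       [ 0.1467, -0.0142, -0.9891]]), 't': array([-0.1506,  0.5978,  1.7533])}
wrist {'fx': 384.81196478737917, 'fy': 384.81196478737917, 'cx': 313.13912289382034, 'cy': 238.86680146226956, 'tool_from_camera': array([[ 0.0014, -0.9551, -0.2962,  0.0752],
       [ 1.    ,  0.0013,  0.0007, -0.001 ],
       [-0.0003, -0.2962,  0.9551, -0.135 ],
       [ 0.    ,  0.    ,  0.    ,  1.    ]])}
```

View pics/s0.png

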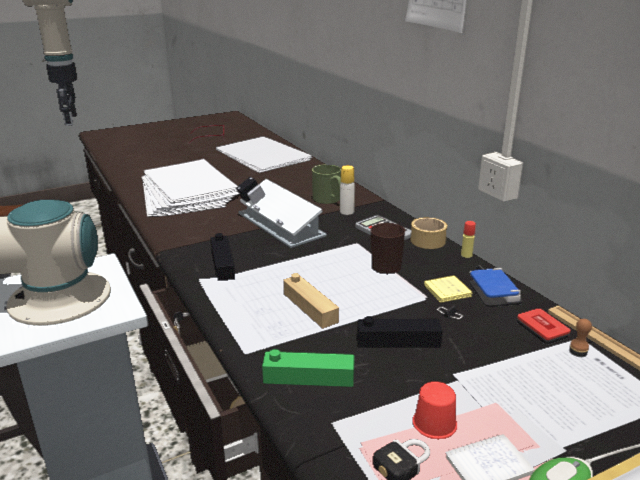

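View pics/t0.png

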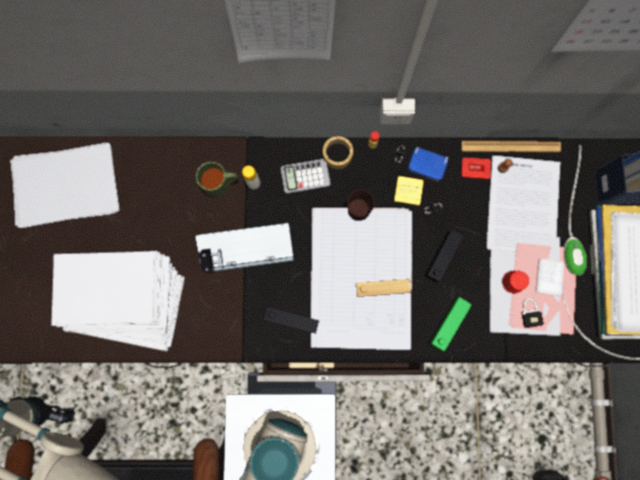

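The base is light wood at top-view (384,288), with its stub at (363,289). The jig is at (245,247), with its bar and housing at (207,257). I'll zoom in on both.

```bash
python3 - <<'E'
import cv2,numpy as np
t=cv2.imread("pics/t0.png");s=cv2.imread("pics/s0.png")
A=cv2.resize(t[210:290,185:305],(800,533),interpolation=cv2.INTER_CUBIC)
cv2.imwrite("pics/c1.png",A)
b=cv2.resize(t[265:310,345:425],(400,225),interpolation=cv2.INTER_CUBIC)
c=cv2.resize(s[260:335,270:350],(400,375),interpolation=cv2.INTER_CUBIC)
d=cv2.resize(s[170:250,230:335],(400,600)[:1]+(305,),interpolation=cv2.INTER_CUBIC)
o=np.zeros((600,800,3),np.uint8);o[:225,:400]=b;o[225:,:400]=c;o[:305,400:]=d
cv2.imwrite("pics/c2.png",o)
E
```

```text
(no output)
```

View pics/c1.png

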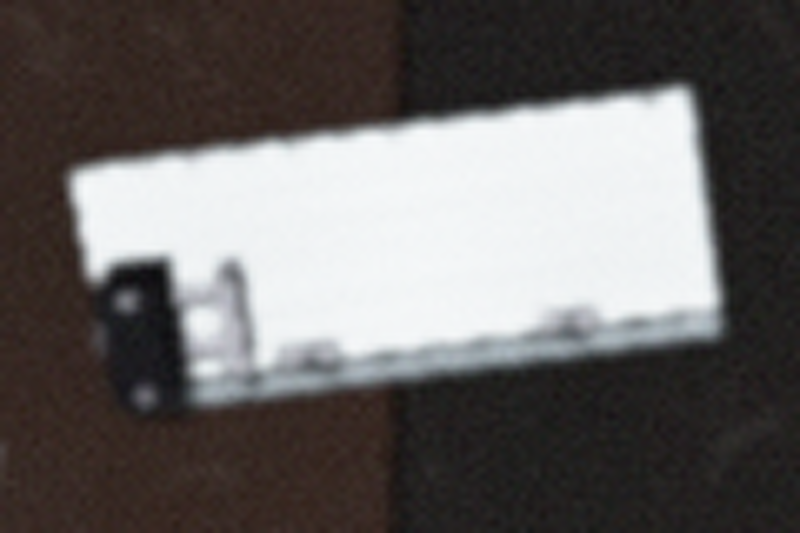

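View pics/c2.png

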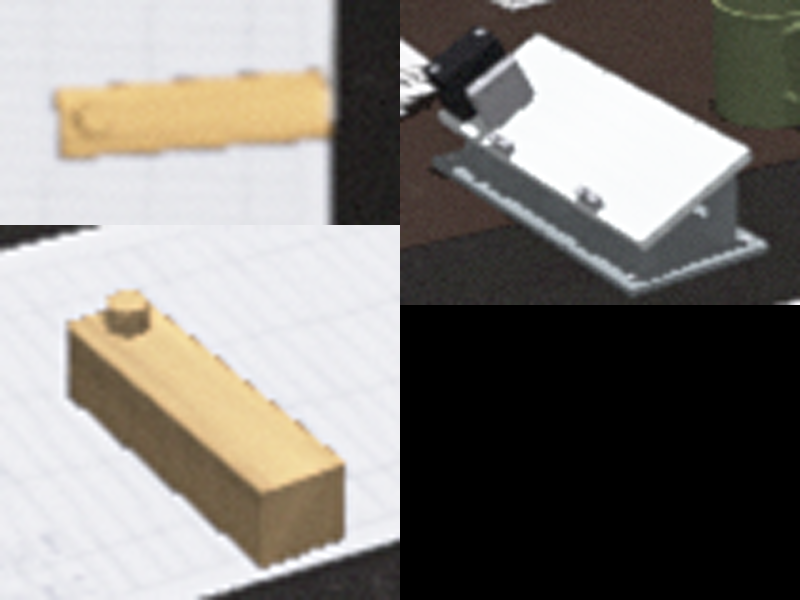

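The bed's corners, the lugs and the base's corners are readable in these crops, so I'll fit both poses from them.

```bash
cat > h.py <<'E'
from rig import manip
import numpy as np
from scipy.optimize import least_squares
from scipy.spatial.transform import Rotation as Ro
def proj(n,X):
    c=manip.camera_params(n);p=X@np.array(c["R"]).T+c["t"]
    return np.c_[c["fx"]*p[:,0]/p[:,2]+c["cx"],c["fy"]*p[:,1]/p[:,2]+c["cy"]]
def fit(model,obs,x0):  # obs: list (cam, local xyz mm, px)
    def f(q):
        r=[]
        for n in("scene","top"):
            o=[k for k in obs if k[0]==n]
            if o:r.append((proj(n,model(q,np.array([k[1] for k in o])/1e3))-np.array([k[2] for k in o])).ravel())
        return np.concatenate(r)
    s=least_squares(f,x0,loss="soft_l1");return s.x,f(s.x).reshape(-1,2)
def bedR(yaw): return (Ro.from_euler("z",yaw)*Ro.from_euler("y",-26,degrees=True)).as_matrix()
bed=lambda q,X:X@bedR(q[2]).T+[q[0],q[1],.045]
blk=lambda q,X:X@Ro.from_euler("z",q[2]).as_matrix().T+[q[0],q[1],.02]
def ray(n,uv,z):
    c=manip.camera_params(n);R=np.array(c["R"]);d=R.T@[(uv[0]-c["cx"])/c["fx"],(uv[1]-c["cy"])/c["fy"],1];o=-R.T@c["t"]
    return o+d*(z-o[2])/d[2]
E
python3 - <<'E'
from h import *
np.set_printoptions(precision=4,suppress=True)
T=lambda u,v:(u/6.667+185,v/6.667+210)
S=lambda u,v:((u-400)/3.81+230,v/3.81+170)
o=[("top",(90,147,0),T(70,168)),("top",(90,-123,0),T(692,88)),("top",(-10,-123,0),T(722,310)),
("top",(-3,58,10),T(308,355)),("top",(-3,-58,10),T(573,322)),("top",(23,80,39),T(243,315)),
("scene",(90,147,0),S(538,35)),("scene",(90,-123,0),S(750,154)),("scene",(-10,-123,0),S(645,245)),
("scene",(-3,58,10),S(500,143)),("scene",(-3,-58,10),S(590,195))]
q,r=fit(bed,o,[.35,.1,.1]);print("bed",q);print(r)
B=lambda u,v:(u/5+345,v/5+265)
C=lambda u,v:(u/5+270,(v-225)/5+260)
o=[("top",(80,-21,20),B(62,90)),("top",(80,21,20),B(62,157)),("top",(-80,-21,20),B(330,72)),("top",(-80,21,20),B(332,135)),
("scene",(80,21,20),C(70,325)),("scene",(-80,21,20),C(262,493)),("scene",(-80,-21,20),C(343,465)),
("scene",(80,21,-20),C(70,398)),("scene",(-80,21,-20),C(265,565)),("scene",(-80,-21,-20),C(343,537))]
q,r=fit(blk,o,[.26,-.2,1.6]);print("base",q);print(r)
print("bottle",ray("top",(248,172),.138),"mug",ray("top",(211,177),.096),"pens",ray("top",(360,205),.1))
E
```

```text
bed [0.5492 0.0856 0.1328]
[[ 0.0742 -0.3992]
 [-0.2974 -1.3709]
 [-1.4357 -0.7218]
 [ 0.1571 -1.5236]
 [-0.4775 -0.8334]
 [ 1.1731  0.2274]
 [-0.0651  0.3985]
 [-0.0726 -0.8451]
 [ 0.8092 -0.7964]
 [ 0.1655 -0.9398]
 [ 0.6514  1.0947]]
base [ 0.4636 -0.3078  1.636 ]
[[-1.2169 -0.7427]
 [-0.3703  0.1058]
 [ 0.9837 -0.5568]
 [-0.652   0.2587]
 [-0.919   2.3618]
 [ 0.7834  1.5205]
 [-0.5797 -1.3404]
 [ 0.4318 -0.5759]
 [-0.5226 -1.17  ]
 [ 0.2704  0.3526]]
bottle [0.7862 0.0899 0.138 ] mug [0.782  0.2034 0.096 ] pens [ 0.6986 -0.2339  0.1   ]
```

```bash
cat >> h.py <<'E'
BED=np.array([.5492,.0856,.1328])
def go(x,y,z,ydir):
    """normalised delta from the present pose to world x,y,z with tool y at ydir deg (tool down)"""
    s=manip.get_state();w=s["ee_rot"];R=Ro.from_quat(np.r_[w[1:],w[0]]).as_matrix()
    d=R.T@(np.array([x,y,z])-s["position"])
    cur=np.degrees(np.arctan2(R[1,1],R[0,1]));tw=-(ydir-cur);tw=(tw+180)%360-180
    print("clock %.2f pos %s ydir %.1f j6 %.2f -> delta %s twist %.3f (%.1f deg)"%(s["clock"],np.round(s["position"],4),cur,s["qpos"][5],np.round(d/.8,4),tw/120,tw))
E
python3 -c "
from h import *
go(.4636,-.3078,.16,3.7)"
```

```text
clock 0.10 pos [0.147  0.5554 0.2385] ydir 75.2 j6 -0.12 -> delta [-0.6587 -0.9417  0.0996] twist 0.596 (71.5 deg)
```

Emit:
{"api": "move_arm", "payload": {
  "deltas": [
    [[-0.659,-0.942,0,0.596,-1],[-0.659,-0.942,0,0.596,-1],[-0.659,-0.942,0,0.596,-1],[-0.659,-0.942,0,0.596,-1],[-0.659,-0.942,0,0.596,-1],[-0.659,-0.942,0,0.596,-1],[-0.659,-0.942,0,0.596,-1],[-0.659,-0.942,0,0.596,-1],[-0.659,-0.942,0,0.596,-1],[-0.659,-0.942,0,0.596,-1],[-0.659,-0.942,0,0.596,-1],[-0.659,-0.942,0,0.596,-1]]
  ],
  "squeeze": 40
}}

```text
clock: 1.3
position: [0.3538, -0.0094, 0.2393]
ee_rot: [0.0, 0.684, 0.729, 0.0]
contact_force: [2.1, -0.0, 0.7]
width: 0.0854
gripper_force: 0.0
```

```bash
python3 -c "
from h import *
go(.4636,-.3078,.16,3.7)"
```

```text
clock 1.30 pos [ 0.3538 -0.0094  0.2393] ydir 3.6 j6 -0.29 -> delta [-0.381   0.1134  0.0991] twist -0.001 (-0.1 deg)
```

Emit:
{"api": "move_arm", "payload": {
  "deltas": [
    [[-0.381,0.113,0.099,0,-1],[-0.381,0.113,0.099,0,-1],[-0.381,0.113,0.099,0,-1],[-0.381,0.113,0.099,0,-1],[-0.381,0.113,0.099,0,-1],[-0.381,0.113,0.099,0,-1],[-0.381,0.113,0.099,0,-1],[-0.381,0.113,0.099,0,-1],[-0.381,0.113,0.099,0,-1]]
  ]
}}

```text
clock: 2.2
position: [0.4629, -0.3056, 0.1591]
ee_rot: [-0.001, 0.685, 0.729, 0.0]
contact_force: [-0.8, 0.2, 0.3]
width: 0.0854
gripper_force: 0.0
```

```bash
python3 - <<'E'
from h import *
import cv2
s=manip.get_state();im=manip.get_image("wrist")[:,:,::-1].copy()
cv2.imwrite("pics/w1.png",im)
c=manip.camera_params("wrist");M=np.array(c["tool_from_camera"]);w=s["ee_rot"];R=Ro.from_quat(np.r_[w[1:],w[0]]).as_matrix()
# centre of wood-coloured region -> plane z=.04
h=cv2.cvtColor(im,cv2.COLOR_BGR2HSV);m=cv2.inRange(h,(10,60,90),(28,200,255))
m=cv2.morphologyEx(m,cv2.MORPH_OPEN,np.ones((5,5)));k=max(cv2.findContours(m,0,1)[0],key=cv2.contourArea)
def pt(u,v,z):
    d=R@M[:3,:3]@[(u-c["cx"])/c["fx"],(v-c["cy"])/c["fy"],1];o=s["position"]+R@M[:3,3];return o+d*(z-o[2])/d[2]
P=np.array([pt(u,v,.04)[:2] for u,v in k[:,0]]).astype(np.float32)
print(cv2.boundingRect(k),cv2.minAreaRect(P));go(.4636,-.3078,.16,3.7)
E
```

```text
(286, 189, 58, 147) ((0.46583157777786255, -0.3296494781970978), (0.04180976003408432, 0.10999037325382233), 3.7344717979431152)
clock 2.25 pos [ 0.4628 -0.3049  0.1596] ydir 3.6 j6 -0.77 -> delta [-0.0037  0.0008 -0.0005] twist -0.000 (-0.1 deg)
```

View pics/w1.png

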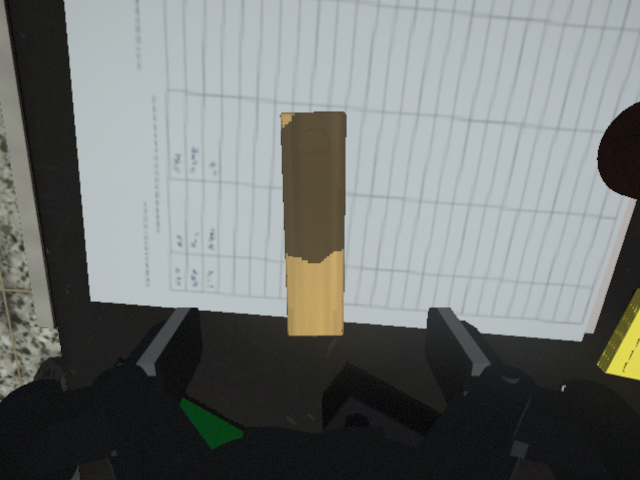

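The wrist view shows the base with its stub end at the top edge (281–346,112) and its plain end at the bottom edge (287–344,336). The shadow splits the colour mask, so I'll use these corners instead.

```bash
cat >> h.py <<'E'
def wpt(s,uv,z):
    c=manip.camera_params("wrist");M=np.array(c["tool_from_camera"]);w=s["ee_rot"];R=Ro.from_quat(np.r_[w[1:],w[0]]).as_matrix()
    d=R@M[:3,:3]@[(uv[0]-c["cx"])/c["fx"],(uv[1]-c["cy"])/c["fy"],1];o=s["position"]+R@M[:3,3];return o+d*(z-o[2])/d[2]
E
python3 - <<'E'
from h import *
s=manip.get_state()
P=np.array([wpt(s,u,.04) for u in[(281,113),(346,112),(344,336),(287,336)]]);print(P.round(4),P.mean(0))
go(.4655,-.306,.033,3.8)
E
```

```text
[[ 0.4376 -0.2275  0.04  ]
 [ 0.4784 -0.2243  0.04  ]
 [ 0.4913 -0.3836  0.04  ]
 [ 0.4485 -0.3864  0.04  ]] [ 0.46394372 -0.30545762  0.04      ]
clock 2.25 pos [ 0.4628 -0.3049  0.1596] ydir 3.6 j6 -0.77 -> delta [-0.002   0.0035  0.1582] twist -0.001 (-0.2 deg)
```

Emit:
{"api": "move_arm", "payload": {
  "deltas": [
    [[-0.0008,0.0015,0.1,-0.006,-1],[-0.0008,0.0015,0.17,-0.006,-1],[-0.0008,0.0015,0.174,-0.006,-1],[-0.0008,0.0015,0.174,-0.006,-1],[-0.0008,0.0015,0.174,-0.006,1],[-0.0008,0.0015,0.174,-0.006,1],[-0.0008,0.0015,0.174,-0.006,1],[-0.0008,0.0015,0.174,-0.006,1],[-0.0008,0.0015,0.174,-0.006,1],[-0.0008,0.0015,0.174,-0.006,1]]
  ]
}}

```text
clock: 3.25
position: [0.4661, -0.3074, 0.0236]
ee_rot: [0.002, 0.68, 0.734, 0.0]
contact_force: [0.1, 0.4, 8.0]
width: 0.0411
gripper_force: 42.3
```

```bash
python3 - <<'E'
from h import *
s=manip.get_state();print(s["width"],s["gripper_force"])
go(.4636,-.3078,.2,3.7)
b=lambda x,y,z:bed(BED,np.array([[x,y,z]])/1e3)[0]
for p in[(21,0,20),(46,0,0),(21,-14,20),(0,80,0),(0,-80,0),(23,80,21)]:print(p,b(*p).round(4))
E
```

```text
0.04114496022966827 42.30029761791229
clock 3.25 pos [ 0.4661 -0.3074  0.0236] ydir 4.4 j6 -0.78 -> delta [-0.001  -0.0024 -0.2206] twist 0.006 (0.7 deg)
(21, 0, 20) [0.5592 0.0869 0.0722]
(46, 0, 0) [0.5902 0.0911 0.0652]
(21, -14, 20) [0.5611 0.0731 0.0722]
(0, 80, 0) [0.5386 0.1649 0.045 ]
(0, -80, 0) [0.5598 0.0063 0.045 ]
(23, 80, 21) [0.55   0.1664 0.074 ]
```

```bash
python3 -c "
from h import *
go(.5709,.0743,.2,7.6)"
```

```text
clock 3.25 pos [ 0.4661 -0.3074  0.0236] ydir 4.4 j6 -0.78 -> delta [ 0.465   0.1678 -0.2214] twist -0.027 (-3.2 deg)
```

Emit:
{"api": "move_arm", "payload": {
  "deltas": [
    [[0,0,-0.05,0,1],[0,0,-0.11,0,1],[0,0,-0.17,-0.027,1],[0.03,0.01,-0.221,-0.027,1],[0.465,0.168,-0.221,-0.027,1],[0.465,0.168,-0.221,-0.027,1],[0.465,0.168,-0.221,-0.027,1],[0.465,0.168,-0.221,-0.027,1],[0.465,0.168,-0.221,-0.027,1],[0.465,0.168,-0.221,-0.027,1],[0.465,0.168,-0.221,-0.027,1],[0.465,0.168,-0.221,-0.027,1]]
  ]
}}

```text
clock: 4.45
position: [0.5711, 0.0792, 0.1989]
ee_rot: [0.0, 0.657, 0.754, 0.002]
contact_force: [0.2, -0.4, -1.1]
width: 0.0411
gripper_force: 41.4
```

Emit:
{"api": "move_arm", "payload": {
  "deltas": [
    [[0,0,0,0,1],[0,0,0,0,1]]
  ]
}}

```text
clock: 4.65
position: [0.5701, 0.0748, 0.1983]
ee_rot: [0.0, 0.658, 0.753, -0.0]
contact_force: [-1.0, -0.2, -0.4]
width: 0.0413
gripper_force: 41.4
```

```bash
python3 - <<'E'
from h import *
import cv2
go(.5709,.0743,.2,7.6)
s=manip.get_state();im=manip.get_image("wrist")[:,:,::-1];cv2.imwrite("pics/w2.png",im)
t=manip.get_image("top")[:,:,::-1];u=manip.get_image("scene")[:,:,::-1]
print(s)
E
```

```text
clock 4.65 pos [0.5701 0.0748 0.1983] ydir 7.7 j6 -0.12 -> delta [-0.0007  0.0009 -0.0021] twist 0.001 (0.1 deg)
{'clock': 4.65, 'qpos': array([ 9.91944622e-03,  3.01038098e-01,  1.57290269e+00, -8.89320518e-04,
        1.26707252e+00, -1.24013262e-01]), 'qd': array([-0.03082756, -0.0029161 ,  0.01085391, -0.00241869, -0.00087221,
       -0.00060218]), 'effort': array([ 1.08367626e+00, -4.27335191e+01, -2.43554109e+01,  1.37865781e-01,
       -4.60774591e-02,  8.78668448e-03]), 'position': array([0.57007469, 0.07475588, 0.19832823]), 'ee_rot': array([ 4.98639522e-04,  6.58104769e-01,  7.52926191e-01, -1.23858059e-04]), 'contact_force': array([-1.03751113, -0.20318232, -0.36704024]), 'moment': array([-0.040083  ,  0.04203394, -0.06620358]), 'gripper_force': 41.441391706466675, 'width': 0.041277040506903694}
```

View pics/w2.png

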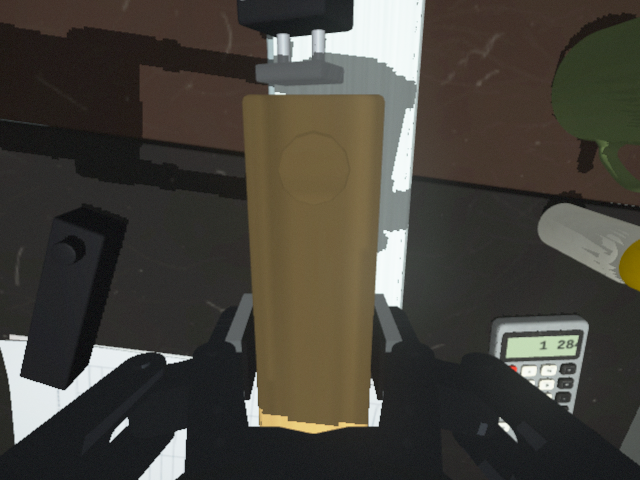

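The wrist view shows the base held squarely, with the bar's front edge at about (257,66)–(343,66), ahead of the stub end. The bed's rear edge runs from (425,0) to (402,308). I'll check the bed fit against these.

```bash
cat >> h.py <<'E'
def wproj(s,X):
    c=manip.camera_params("wrist");M=np.linalg.inv(np.array(c["tool_from_camera"]));w=s["ee_rot"];R=Ro.from_quat(np.r_[w[1:],w[0]]).as_matrix()
    p=(X-s["position"])@R@M[:3,:3].T+M[:3,3];return np.c_[c["fx"]*p[:,0]/p[:,2]+c["cx"],c["fy"]*p[:,1]/p[:,2]+c["cy"]]
E
python3 - <<'E'
from h import *
s=manip.get_state()
L=np.array([(1,80,39),(45,80,39),(1,80,3),(45,80,3),(90,0,0),(90,147,0),(1,110,46),(45,110,46)])/1e3
print(np.c_[L*1e3,wproj(s,bed(BED,L))].round(1))
E
python3 - <<'E'
import cv2;im=cv2.imread("pics/w2.png")
cv2.imwrite("pics/w2c.png",cv2.resize(im[0:120,220:440],(770,420),interpolation=cv2.INTER_CUBIC))
E
```

```text
[[  1.   80.   39.  255.1  84.9]
 [ 45.   80.   39.  320.4  81.9]
 [  1.   80.    3.  284.7  88.9]
 [ 45.   80.    3.  344.   86.6]
 [ 90.    0.    0.  406.1 213.9]
 [ 90.  147.    0.  425.2 -46.6]
 [  1.  110.   46.  245.8  27.7]
 [ 45.  110.   46.  315.1  19.3]]
```

View pics/w2c.png

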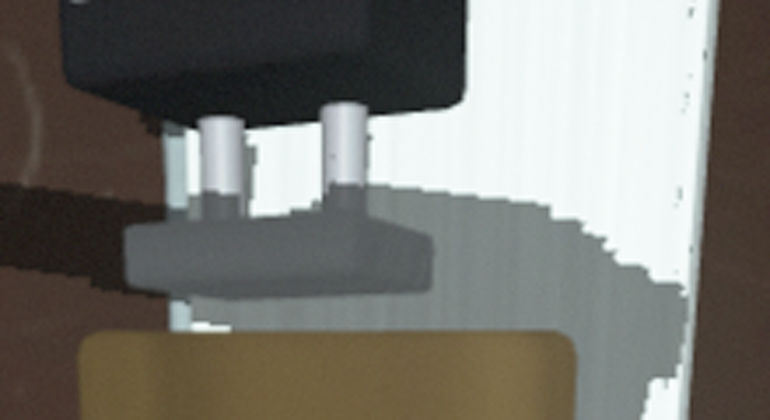

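```bash
sed -i 's/^BED=.*/BED=np.array([.5502,.0880,.1328])/' h.py; python3 -c "
from h import *
go(.5719,.0767,.091,7.6)"
```

```text
clock 4.80 pos [0.57   0.0735 0.1981] ydir 7.5 j6 -0.12 -> delta [0.0038 0.0028 0.1338] twist -0.001 (-0.1 deg)
```

Emit:
{"api": "move_arm", "payload": {
  "deltas": [
    [[0.0035,0.0028,0.05,0,1],[0.0035,0.0028,0.1,0,1],[0.0035,0.0028,0.12,0,1],[0.0035,0.0028,0.13,0,1],[0.0035,0.0028,0.132,0,1],[0.0035,0.0028,0.132,0,1]]
  ]
}}

```text
clock: 5.4
position: [0.573, 0.0772, 0.093]
ee_rot: [0.001, 0.659, 0.752, 0.001]
contact_force: [-0.1, 0.8, -0.7]
width: 0.0414
gripper_force: 41.3
```

```bash
python3 -c "
from h import *
go(.5719,.0767,.0888,7.6)"
```

```text
clock 5.40 pos [0.573  0.0772 0.093 ] ydir 7.6 j6 -0.12 -> delta [-0.0005 -0.0015  0.0052] twist -0.000 (-0.0 deg)
```

Lower in small steps, watching for contact.

Emit:
{"api": "move_arm", "payload": {
  "deltas": [
    [[0,-0.001,0.002,0,1],[0,-0.001,0.004,0,1],[0,-0.001,0.005,0,1],[0,-0.001,0.006,0,1]]
  ]
}}

```text
clock: 5.8
position: [0.5719, 0.0778, 0.089]
ee_rot: [0.001, 0.659, 0.753, 0.001]
contact_force: [-3.6, -1.7, 12.3]
width: 0.0414
gripper_force: 43.0
```

Emit:
{"api": "move_arm", "payload": {
  "deltas": [
    [[0,0,-0.002,0,0.0],[0,0,-0.002,0,-0.2],[0,0,-0.002,0,-0.4],[0,0,-0.002,0,-0.5],[0,0,-0.004,0,-0.6],[0,0,-0.01,0,-0.7],[0,0,-0.03,0,-0.8],[0,0,-0.08,0,-0.8],[0,0,-0.14,0,-0.8],[0,0,-0.14,0,-0.8]]
  ]
}}

```text
clock: 6.8
position: [0.576, 0.0779, 0.2068]
ee_rot: [0.006, 0.659, 0.752, 0.005]
contact_force: [0.0, -0.0, 0.5]
width: 0.0766
gripper_force: 0.0
```

```bash
python3 - <<'E'
from h import *
import cv2
s=manip.get_state();im=manip.get_image("wrist")[:,:,::-1]
sc=manip.get_image("scene")[:,:,::-1][160:260,220:340]
o=np.zeros((480,800,3),np.uint8);o[:,:400]=cv2.resize(im,(400,300)).repeat(1,0)[0:0] if 0 else 0
o[:300,:400]=cv2.resize(im,(400,300),interpolation=cv2.INTER_AREA);o[:333,400:]=cv2.resize(sc,(400,333),interpolation=cv2.INTER_CUBIC)
cv2.imwrite("pics/p3.png",o);cv2.imwrite("pics/w3.png",im)
go(.5719,.0767,.2,7.6);print(s["width"])
q=bed(BED,np.array([(42,-95,0),(0,-95,40),(42,-95,40),(42,65,40),(0,65,40)])/1e3);print(wproj(s,q).round(0))
E
```

```text
clock 6.90 pos [0.5723 0.0778 0.2011] ydir 7.6 j6 -0.12 -> delta [-0.0013 -0.0007  0.0013] twist 0.000 (0.0 deg)
0.07661993506131326
[[327. 321.]
 [256. 333.]
 [305. 346.]
 [304. 113.]
 [245. 113.]]
```

View pics/p3.png

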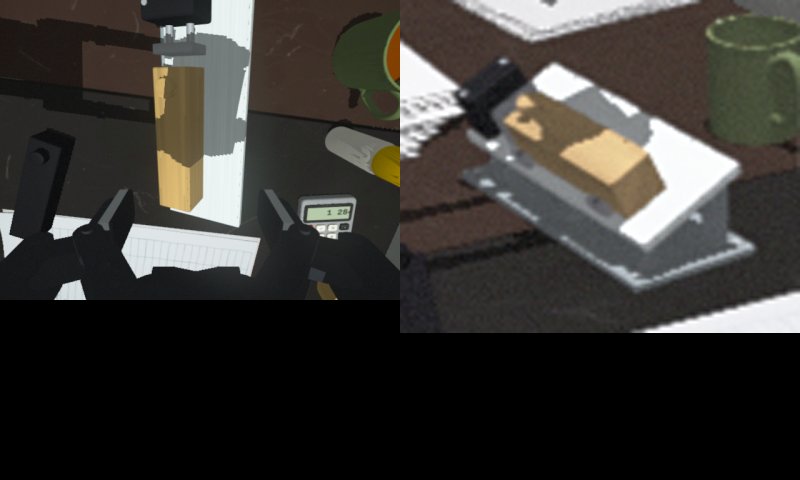

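The base lies flat against the lugs with its stub toward the bar. Its plain end is at wrist pixels about (256,328)–(325,318), which puts its centre at bed y ≈ -11. Next I'll close the fingers and come down behind the plain end.

```bash
cat >> h.py <<'E'
def gob(x,y,z,ydir=7.6,tz=None):
    p=bed(BED,np.array([[x,y,z]])/1e3)[0];go(p[0],p[1],tz if tz else p[2],ydir)
def inbed():
    p=manip.get_state()["position"]-[BED[0],BED[1],.045];print("bed mm",(p@bedR(BED[2])*1e3).round(1))
E
python3 -c "
from h import *
gob(21,-122,20,tz=.072)"
```

```text
clock 6.90 pos [0.5723 0.0778 0.2011] ydir 7.6 j6 -0.12 -> delta [-0.1361 -0.0137  0.1613] twist 0.000 (0.0 deg)
```

Emit:
{"api": "move_arm", "payload": {
  "deltas": [
    [[-0.06,-0.0137,0,0,1],[-0.12,-0.0137,0,0,1],[-0.136,-0.0137,0,0,1],[-0.136,-0.0137,0,0,1],[-0.136,-0.0137,0.05,0,1],[-0.136,-0.0137,0.1,0,1],[-0.136,-0.0137,0.14,0,1],[-0.136,-0.0137,0.155,0,1],[-0.136,-0.0137,0.161,0,1],[-0.136,-0.0137,0.161,0,1],[-0.136,-0.0137,0.161,0,1]]
  ]
}}

```text
clock: 8.0
position: [0.5762, -0.0313, 0.072]
ee_rot: [0.001, 0.658, 0.753, 0.001]
contact_force: [-0.3, 0.4, 0.2]
width: -0.0003
gripper_force: 0.0
```

```bash
python3 -c "
from h import *
gob(21,-105,20,tz=.072);inbed();print(manip.get_state()['width'])"
```

```text
clock 8.00 pos [ 0.5762 -0.0313  0.072 ] ydir 7.6 j6 -0.31 -> delta [ 0.0209  0.0001 -0.0001] twist 0.000 (0.0 deg)
bed mm [  20.8 -121.7   19.9]
-0.0002830965143644569
```

Emit:
{"api": "move_arm", "payload": {
  "deltas": [
    [[0.008,0,0,0,1],[0.016,0,0,0,1],[0.02,0,0,0,1],[0.024,0,0,0,1],[0.028,0,0,0,1],[0.032,0,0,0,1],[0.032,0,0,0,1]]
  ]
}}

```text
clock: 8.7
position: [0.5716, -0.0058, 0.0706]
ee_rot: [-0.0, 0.659, 0.753, 0.0]
contact_force: [0.2, -0.8, 0.4]
width: -0.0003
gripper_force: 0.0
```

```bash
python3 -c "
from h import *
inbed();print(manip.get_state()['contact_force'])"
```

```text
bed mm [ 19.1 -95.8  19.1]
[ 0.24278236 -0.78975461  0.43691316]
```

Emit:
{"api": "move_arm", "payload": {
  "deltas": [
    [[0.0025,0,-0.001,0,1],[0.005,0,-0.001,0,1],[0.0075,0,-0.001,0,1],[0.01,0,-0.001,0,1],[0.01,0,-0.001,0,1]]
  ]
}}

```text
clock: 9.2
position: [0.5705, 0.0016, 0.0713]
ee_rot: [0.0, 0.658, 0.753, -0.0]
contact_force: [0.7, -1.9, 0.4]
width: 0.0001
gripper_force: 1.0
```

Emit:
{"api": "move_arm", "payload": {
  "deltas": [
    [[0.001,0,0,0,1],[0.002,0,0,0,1],[0.002,0,0,0,1]]
  ]
}}

```text
clock: 9.5
position: [0.5704, 0.003, 0.0713]
ee_rot: [0.0, 0.659, 0.753, -0.0]
contact_force: [0.3, -3.6, -0.9]
width: 0.0002
gripper_force: 2.0
```

Emit:
{"api": "move_arm", "payload": {
  "deltas": [
    [[0.0015,0,0,0,1],[0.003,0,0,0,1],[0.0045,0,0,0,1],[0.006,0,0,0,1],[0.007,0,0,0,1],[0.007,0,0,0,1]]
  ]
}}

```text
clock: 10.1
position: [0.5697, 0.0085, 0.0713]
ee_rot: [0.0, 0.658, 0.753, -0.0]
contact_force: [0.9, -6.1, -0.8]
width: 0.0001
gripper_force: 2.7
```

Emit:
{"api": "move_arm", "payload": {
  "deltas": [
    [[0.001,0,0,0,1],[0.002,0,0,0,1],[0.002,0,0,0,1]]
  ]
}}

```text
clock: 10.4
position: [0.5698, 0.0089, 0.0715]
ee_rot: [0.001, 0.658, 0.753, -0.001]
contact_force: [0.3, -9.5, -1.4]
width: -0.0
gripper_force: 4.5
```

Emit:
{"api": "move_arm", "payload": {
  "deltas": [
    [[0.001,0,0,0,1],[0.002,0,0,0,1],[0.003,0,0,0,1],[0.003,0,0,0,1],[0.003,0,0,0,1]]
  ]
}}

```text
clock: 10.9
position: [0.5702, 0.009, 0.0718]
ee_rot: [0.003, 0.658, 0.753, -0.002]
contact_force: [0.5, -15.9, -1.0]
width: -0.0001
gripper_force: 7.6
```

Emit:
{"api": "move_arm", "payload": {
  "deltas": [
    [[0.001,0,0,0,1],[0.0022,0,0,0,1],[0.0022,0,0,0,1],[0.0022,0,0,0,1],[0.0022,0,0,0,1],[0.0022,0,0,0,1]]
  ]
}}

```text
clock: 11.5
position: [0.5704, 0.0091, 0.072]
ee_rot: [0.004, 0.657, 0.753, -0.003]
contact_force: [1.8, -19.2, 0.1]
width: 0.0
gripper_force: 9.8
```

```bash
python3 - <<'E'
from h import *
import cv2
s=manip.get_state();im=manip.get_image("wrist")[:,:,::-1]
sc=manip.get_image("scene")[:,:,::-1][160:260,220:340]
o=np.zeros((375,800,3),np.uint8)
o[:375,:500]=cv2.resize(im,(500,375),interpolation=cv2.INTER_AREA);o[:250,500:]=cv2.resize(sc,(300,250),interpolation=cv2.INTER_CUBIC)
cv2.imwrite("pics/p4.png",o);inbed();print(s["contact_force"])
E
```

```text
bed mm [ 20.4 -80.9  20. ]
[  1.75456831 -19.18911986   0.14435186]
```

View pics/p4.png

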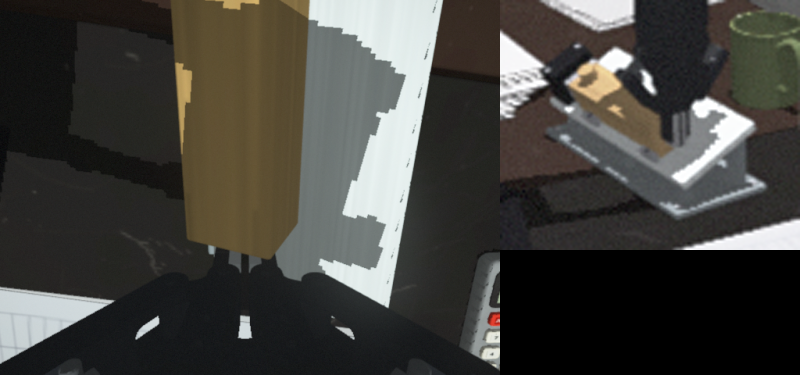

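Marked: about 19 N at the stop, base square and flat. Now I'll retreat, rise, open and move above the middle.

Emit:
{"api": "move_arm", "payload": {
  "deltas": [
    [[-0.01,0,0,0,1],[-0.02,0,0,0,1],[-0.05,0,0,0,1],[-0.05,0,-0.05,0,1],[-0.05,0,-0.11,0,0],[-0.05,0,-0.14,0,-1],[-0.05,0,-0.14,0,-1]]
  ]
}}

```text
clock: 12.3
position: [0.5766, -0.0241, 0.1876]
ee_rot: [0.003, 0.659, 0.752, 0.003]
contact_force: [1.0, 0.1, 0.5]
width: 0.0433
gripper_force: 0.0
```

```bash
python3 -c "
from h import *
gob(21,0,20,tz=.078);inbed()"
```

```text
clock 12.30 pos [ 0.5766 -0.0241  0.1876] ydir 7.6 j6 -0.30 -> delta [ 0.1432 -0.0027  0.137 ] twist 0.000 (0.0 deg)
bed mm [  72.7 -114.6  123.2]
```

Emit:
{"api": "move_arm", "payload": {
  "deltas": [
    [[0.06,-0.003,0,0,-1],[0.12,-0.003,0,0,-1],[0.143,-0.003,0,0,-1],[0.143,-0.003,0,0,-1],[0.143,-0.003,0.04,0,-1],[0.143,-0.003,0.08,0,-1],[0.143,-0.003,0.11,0,-1],[0.143,-0.003,0.13,0,-1],[0.143,-0.003,0.133,0,-1],[0.143,-0.003,0.133,0,-1]]
  ]
}}

```text
clock: 13.3
position: [0.5561, 0.0876, 0.0761]
ee_rot: [-0.001, 0.659, 0.752, -0.001]
contact_force: [0.3, -0.9, -0.0]
width: 0.0855
gripper_force: 0.0
```

```bash
python3 -c "
from h import *
gob(21,0,20,tz=.078);inbed()"
```

```text
clock 13.30 pos [0.5561 0.0876 0.0761] ydir 7.6 j6 -0.10 -> delta [ 0.0015  0.0054 -0.0024] twist -0.000 (-0.0 deg)
bed mm [18.8 -1.2 25.4]
```

Emit:
{"api": "move_arm", "payload": {
  "deltas": [
    [[0.001,0.005,-0.003,0,-1],[0.001,0.005,-0.003,0,-0.5],[0.001,0.005,-0.003,0,0],[0.001,0.005,-0.003,0,1],[0.001,0.005,-0.003,0,1],[0.001,0.005,-0.003,0,1],[0.001,0.005,-0.003,0,1]]
  ],
  "squeeze": 30
}}

```text
clock: 14.0
position: [0.5562, 0.0889, 0.0799]
ee_rot: [-0.003, 0.658, 0.753, -0.003]
contact_force: [-7.6, -1.8, 8.0]
width: 0.0479
gripper_force: 28.4
```

```bash
python3 -c "
from h import *
gob(21,0,20,tz=.078);inbed()"
```

```text
clock 14.00 pos [0.5562 0.0889 0.0799] ydir 7.6 j6 -0.10 -> delta [-0.0002  0.005   0.0024] twist 0.000 (0.0 deg)
bed mm [20.8  0.1 28.7]
```

Emit:
{"api": "move_arm", "payload": {
  "deltas": [
    [[0,0,-0.004,0,1],[0,0,-0.01,0,1],[0,0,-0.02,0,1],[0,0,-0.04,0,1],[0,0,-0.08,0,1],[0,0,-0.13,0,1],[0,0,-0.13,0,1]]
  ],
  "squeeze": 40
}}

```text
clock: 14.7
position: [0.5647, 0.0896, 0.1896]
ee_rot: [0.005, 0.659, 0.753, 0.005]
contact_force: [1.5, -0.1, -0.1]
width: 0.0471
gripper_force: 38.3
```

```bash
python3 - <<'E'
from h import *
import cv2
s=manip.get_state();im=manip.get_image("wrist")[:,:,::-1]
sc=manip.get_image("scene")[:,:,::-1][130:230,230:350]
o=np.zeros((375,800,3),np.uint8)
o[:375,:500]=cv2.resize(im,(500,375),interpolation=cv2.INTER_AREA);o[:250,500:]=cv2.resize(sc,(300,250),interpolation=cv2.INTER_CUBIC)
cv2.imwrite("pics/p5.png",o);print(s["width"],s["gripper_force"],s["contact_force"]);go(.464,-.306,.08,3.7)
E
```

```text
0.04712705993418062 38.28797429334372 [ 1.48254693 -0.09697859 -0.13549571]
clock 14.80 pos [0.5613 0.0894 0.1848] ydir 7.6 j6 -0.10 -> delta [-0.4738 -0.1865  0.1305] twist 0.033 (3.9 deg)
```

View pics/p5.png

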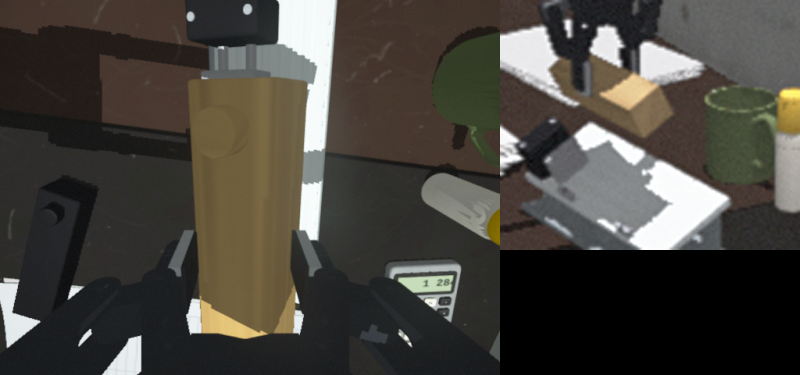

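The base is held firmly but still tilted. I'll carry it to its old spot on the desk and set it flat there.

Emit:
{"api": "move_arm", "payload": {
  "deltas": [
    [[-0.474,-0.1865,0,0.033,1],[-0.474,-0.1865,0,0.033,1],[-0.474,-0.1865,0,0.033,1],[-0.474,-0.1865,0,0.033,1],[-0.474,-0.1865,0,0.033,1],[-0.474,-0.1865,0,0.033,1],[-0.474,-0.1865,0,0.033,1],[-0.474,-0.1865,0,0.033,1],[-0.474,-0.1865,0,0.033,1],[-0.474,-0.1865,0.05,0.033,1],[-0.474,-0.1865,0.1,0.033,1],[-0.474,-0.1865,0.13,0.033,1]]
  ]
}}

```text
clock: 16.0
position: [0.4605, -0.304, 0.0754]
ee_rot: [-0.004, 0.684, 0.729, 0.0]
contact_force: [0.3, -0.7, -1.4]
width: 0.0469
gripper_force: 38.3
```

Emit:
{"api": "move_arm", "payload": {
  "deltas": [
    [[0,0,0.02,0,1],[0,0,0.035,0,1],[0,0,0.043,0,1],[0,0,0.043,0,1]]
  ]
}}

```text
clock: 16.4
position: [0.4624, -0.3056, 0.044]
ee_rot: [-0.001, 0.684, 0.729, 0.0]
contact_force: [-0.2, -0.3, -0.9]
width: 0.0467
gripper_force: 38.3
```

Emit:
{"api": "move_arm", "payload": {
  "deltas": [
    [[0,0,0.005,0,1],[0,0,0.01,0,1],[0,0,0.013,0,1],[0,0,0.016,0,1]]
  ]
}}

```text
clock: 16.8
position: [0.4632, -0.3065, 0.0346]
ee_rot: [0.001, 0.684, 0.729, 0.0]
contact_force: [-3.8, 3.8, 30.6]
width: 0.0472
gripper_force: 42.2
```

Emit:
{"api": "move_arm", "payload": {
  "deltas": [
    [[0,0,-0.006,0,1],[0,0,-0.006,0,-0.2],[0,0,-0.006,0,-0.4],[0,0,-0.006,0,-0.7],[0,0,-0.006,0,-1],[0,0,-0.05,0,-1],[0,0,-0.1,0,-1],[0,0,-0.16,0,-1],[0,0,-0.16,0,-1],[0,0,-0.16,0,-1]]
  ]
}}

```text
clock: 17.8
position: [0.4632, -0.3066, 0.1611]
ee_rot: [0.001, 0.684, 0.729, 0.0]
contact_force: [-1.1, -0.2, -0.1]
width: 0.0853
gripper_force: 0.0
```

```bash
python3 - <<'E'
from h import *
import cv2
s=manip.get_state();im=manip.get_image("wrist")[:,:,::-1]
cv2.imwrite("pics/p6.png",im);print(s["position"])
E
```

```text
[ 0.46316533 -0.3066101   0.16112727]
```

View pics/p6.png

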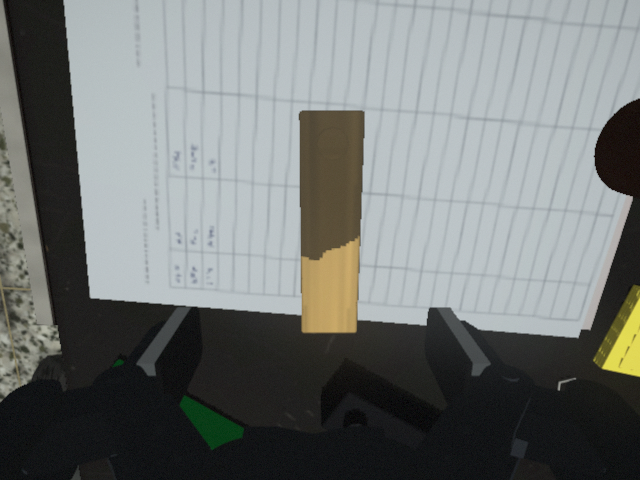

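The base lies flat on the desk, with top-face corners at (300,111), (364,111), (357,332) and (302,332). That was the 11th picture viewed, one over the limit of 10, so I'll check numerically from here.

```bash
python3 - <<'E'
from h import *
s=manip.get_state()
P=np.array([wpt(s,u,.04) for u in[(300,111),(364,111),(357,332),(302,332)]]);c=P.mean(0)
d=(P[0]+P[1]-P[2]-P[3])/2;yaw=np.degrees(np.arctan2(d[1],d[0]))
print(P.round(4),c,np.linalg.norm(d),yaw);go(c[0],c[1],.0236,yaw-90);go(c[0],c[1],.0236,yaw+90)
E
```

```text
[[ 0.4491 -0.2268  0.04  ]
 [ 0.4892 -0.2242  0.04  ]
 [ 0.5003 -0.3808  0.04  ]
 [ 0.4592 -0.3835  0.04  ]] [ 0.47443031 -0.30381243  0.04      ] 0.15706279812551469 93.88006542272107
clock 17.85 pos [ 0.4623 -0.3059  0.1596] ydir 3.7 j6 -0.77 -> delta [0.0015 0.0154 0.17  ] twist -0.002 (-0.2 deg)
clock 17.85 pos [ 0.4623 -0.3059  0.1596] ydir 3.7 j6 -0.77 -> delta [0.0015 0.0154 0.17  ] twist 1.498 (179.8 deg)
```

Emit:
{"api": "move_arm", "payload": {
  "deltas": [
    [[0.0015,0.0154,0,0.8,-1],[0.0015,0.0154,0,0.8,-1],[0.0015,0.0154,0,0.8,-1],[0.0015,0.0154,0,0.8,-1],[0.0015,0.0154,0,0.8,-1],[0.0015,0.0154,0,0.8,-1],[0.0015,0.0154,0,0.8,-1],[0.0015,0.0154,0,0.8,-1],[0.0015,0.0154,0,0.8,-1],[0.0015,0.0154,0,0.8,-1],[0.0015,0.0154,0,0.8,-1],[0.0015,0.0154,0,0.8,-1]]
  ]
}}

```text
clock: 19.05
position: [0.4739, -0.3034, 0.1578]
ee_rot: [-0.002, 1.0, -0.021, -0.002]
contact_force: [0.7, 0.9, -1.2]
width: 0.0853
gripper_force: 0.0
```

Emit:
{"api": "move_arm", "payload": {
  "deltas": [
    [[0,0,0,0.698,-1],[0,0,0,0.698,-1],[0,0,0,0.698,-1],[0,0,0,0.698,-1],[0,0,0,0.698,-1],[0,0,0,0.698,-1],[0,0,0,0.698,-1],[0,0,0,0.698,-1],[0,0,0,0.698,-1],[0,0,0,0.698,-1],[0,0,0,0.698,-1]]
  ]
}}

```text
clock: 20.15
position: [0.4743, -0.3038, 0.1586]
ee_rot: [0.0, 0.731, -0.682, -0.001]
contact_force: [-0.7, -0.2, -0.9]
width: 0.0854
gripper_force: 0.0
```

```bash
python3 - <<'E'
from h import *
go(.4744,-.3040,.0225,-176.1)
E
```

```text
clock 20.15 pos [ 0.4743 -0.3038  0.1586] ydir -176.0 j6 2.38 -> delta [ 0.0007 -0.0005  0.1702] twist 0.001 (0.1 deg)
```

Emit:
{"api": "move_arm", "payload": {
  "deltas": [
    [[0.0007,0,0.1,0,-1],[0.0007,0,0.16,0,-1],[0.0007,0,0.171,0,-1],[0.0007,0,0.171,0,-1],[0.0007,0,0.171,0,1],[0.0007,0,0.171,0,1],[0.0007,0,0.171,0,1],[0.0007,0,0.171,0,1],[0.0007,0,0.171,0,1],[0.0007,0,0.171,0,1]]
  ]
}}

```text
clock: 21.15
position: [0.4765, -0.306, 0.0256]
ee_rot: [-0.0, 0.731, -0.682, 0.002]
contact_force: [-0.6, 0.2, 6.6]
width: 0.0412
gripper_force: 43.0
```

Emit:
{"api": "move_arm", "payload": {
  "deltas": [
    [[0,0,-0.05,0,1],[0,0,-0.11,0,1],[0,0,-0.17,0,1],[0,0,-0.221,0,1],[0,0,-0.221,0,1]]
  ]
}}

```text
clock: 21.65
position: [0.4781, -0.3072, 0.2075]
ee_rot: [-0.0, 0.731, -0.682, 0.007]
contact_force: [0.7, -0.0, -1.3]
width: 0.0411
gripper_force: 42.2
```

```bash
python3 - <<'E'
from h import *
p=bed(BED,np.array([[0,-14,0]])/1e3)[0]+.02*np.array([np.cos(.1328),np.sin(.1328),0]);print(p)
go(p[0],p[1],.2,7.6)
E
```

```text
[0.57187764 0.07677147 0.045     ]
clock 21.65 pos [ 0.4781 -0.3072  0.2075] ydir -176.1 j6 2.38 -> delta [-0.4709 -0.1497  0.0063] twist 1.469 (176.3 deg)
```

Emit:
{"api": "move_arm", "payload": {
  "deltas": [
    [[-0.471,-0.15,0.006,-0.85,1],[-0.471,-0.15,0.006,-0.85,1],[-0.471,-0.15,0.006,-0.85,1],[-0.471,-0.15,0.006,-0.85,1],[-0.471,-0.15,0.006,-0.85,1],[-0.471,-0.15,0.006,-0.85,1],[-0.471,-0.15,0.006,-0.85,1],[-0.471,-0.15,0.006,-0.85,1],[-0.471,-0.15,0.006,-0.85,1],[-0.471,-0.15,0.006,-0.85,1],[-0.471,-0.15,0.006,-0.85,1],[-0.471,-0.15,0.006,-0.85,1]]
  ]
}}

```text
clock: 22.85
position: [0.5684, 0.0796, 0.1946]
ee_rot: [-0.0, 0.99, 0.142, -0.001]
contact_force: [-0.7, -0.3, -0.9]
width: 0.0412
gripper_force: 42.1
```

```bash
python3 -c "
from h import *
go(.5719,.0768,.2,7.6)"
```

```text
clock 22.85 pos [0.5684 0.0796 0.1946] ydir -73.7 j6 1.30 -> delta [ 0.0032  0.0046 -0.0068] twist -0.678 (-81.3 deg)
```

Emit:
{"api": "move_arm", "payload": {
  "deltas": [
    [[0.0032,0.0046,-0.007,-0.678,1],[0.0032,0.0046,-0.007,-0.678,1],[0.0032,0.0046,-0.007,-0.678,1],[0.0032,0.0046,-0.007,-0.678,1],[0.0032,0.0046,-0.007,-0.678,1],[0.0032,0.0046,-0.007,-0.678,1],[0.0032,0.0046,-0.007,-0.678,1],[0.0032,0.0046,-0.007,-0.678,1],[0.0032,0.0046,-0.007,-0.678,1],[0.0032,0.0046,-0.007,-0.678,1],[0.0032,0.0046,-0.007,-0.678,1]]
  ]
}}

```text
clock: 23.95
position: [0.5719, 0.0764, 0.2003]
ee_rot: [-0.0, 0.661, 0.75, -0.0]
contact_force: [0.1, -1.2, -1.6]
width: 0.041
gripper_force: 42.1
```

```bash
python3 - <<'E'
from h import *
import cv2
s=manip.get_state();im=manip.get_image("wrist")[:,:,::-1];cv2.imwrite("pics/w7.png",im)
# top-end row of wood in the held block
h=cv2.cvtColor(im,cv2.COLOR_BGR2HSV);print([(v,h[v,300].tolist()) for v in range(60,140,6)])
go(.5719,.0768,.093,7.6)
E
```

```text
[(60, [85, 6, 248]), (66, [98, 20, 100]), (72, [102, 13, 99]), (78, [98, 20, 101]), (84, [98, 11, 90]), (90, [86, 16, 131]), (96, [77, 13, 133]), (102, [84, 19, 133]), (108, [83, 17, 133]), (114, [20, 111, 122]), (120, [20, 112, 121]), (126, [20, 114, 121]), (132, [20, 112, 121]), (138, [20, 117, 122])]
clock 24.00 pos [0.572  0.0764 0.2004] ydir 7.2 j6 -0.11 -> delta [0.0005 0.     0.1343] twist -0.004 (-0.4 deg)
```

Emit:
{"api": "move_arm", "payload": {
  "deltas": [
    [[0.003,0,0.05,-0.004,1],[0.003,0,0.1,-0.004,1],[0.003,0,0.12,-0.004,1],[0.003,0,0.13,-0.004,1],[0.003,0,0.132,-0.004,1],[0.003,0,0.132,-0.004,1]]
  ]
}}

```text
clock: 24.6
position: [0.5731, 0.0788, 0.096]
ee_rot: [0.001, 0.658, 0.753, 0.001]
contact_force: [-0.1, -0.7, -0.7]
width: 0.0414
gripper_force: 42.0
```

Emit:
{"api": "move_arm", "payload": {
  "deltas": [
    [[0,-0.001,0.0015,0,1],[0,-0.001,0.003,0,1],[0,-0.001,0.0045,0,1]]
  ]
}}

```text
clock: 24.9
position: [0.572, 0.0787, 0.0924]
ee_rot: [0.001, 0.658, 0.753, 0.001]
contact_force: [0.7, -0.5, -1.4]
width: 0.0411
gripper_force: 42.0
```

Emit:
{"api": "move_arm", "payload": {
  "deltas": [
    [[0,0,0.0015,0,1],[0,0,0.003,0,1],[0,0,0.004,0,1]]
  ]
}}

```text
clock: 25.2
position: [0.5719, 0.0786, 0.091]
ee_rot: [0.001, 0.658, 0.753, 0.001]
contact_force: [-6.2, -0.4, 17.3]
width: 0.0413
gripper_force: 44.4
```

Contact. Release as before.

Emit:
{"api": "move_arm", "payload": {
  "deltas": [
    [[0,0,-0.002,0,0.0],[0,0,-0.002,0,-0.2],[0,0,-0.002,0,-0.4],[0,0,-0.002,0,-0.5],[0,0,-0.004,0,-0.6],[0,0,-0.01,0,-0.7],[0,0,-0.03,0,-0.8],[0,0,-0.08,0,-0.8],[0,0,-0.14,0,-0.8],[0,0,-0.14,0,-0.8]]
  ]
}}

```text
clock: 26.2
position: [0.5761, 0.0788, 0.2079]
ee_rot: [0.005, 0.658, 0.753, 0.005]
contact_force: [0.7, 0.5, -0.1]
width: 0.0768
gripper_force: 0.0
```

```bash
python3 - <<'E'
from h import *
import cv2
s=manip.get_state();im=manip.get_image("wrist")[:,:,::-1];cv2.imwrite("pics/w8.png",im)
def mask(f):
    h=cv2.cvtColor(cv2.imread(f),cv2.COLOR_BGR2HSV);m=cv2.inRange(h,(12,60,70),(28,220,255));m[350:]=0
    return cv2.morphologyEx(m,cv2.MORPH_OPEN,np.ones((5,5)))
for f in("pics/w3.png","pics/w8.png"):   # first placing (known good) against this one
    m=mask(f);m[:,450:]=0;k=max(cv2.findContours(m,0,1)[0],key=cv2.contourArea)
    print(f,cv2.contourArea(k),cv2.boundingRect(k),cv2.approxPolyDP(k,6,True)[:,0].tolist())
for y0 in(-95,-98,-102):
    q=bed(BED,np.array([(42,y0,0),(0,y0,0),(0,y0,40),(42,y0,40),(42,y0+160,40),(0,y0+160,40)])/1e3);print(y0,wproj(s,q).round(0).tolist())
gob(21,-126,20,tz=.072)
E
```

```text
pics/w3.png 16760.0 (243, 107, 83, 232) [[245, 107], [255, 327], [304, 338], [323, 316], [325, 109]]
pics/w8.png 16445.0 (244, 113, 82, 231) [[248, 113], [255, 331], [303, 343], [323, 319], [325, 116]]
-95 [[326.0, 321.0], [281.0, 310.0], [256.0, 333.0], [304.0, 346.0], [304.0, 114.0], [245.0, 114.0]]
-98 [[326.0, 324.0], [281.0, 314.0], [256.0, 336.0], [304.0, 350.0], [304.0, 119.0], [246.0, 119.0]]
-102 [[326.0, 329.0], [281.0, 318.0], [256.0, 341.0], [304.0, 354.0], [304.0, 126.0], [246.0, 125.0]]
clock 26.25 pos [0.5742 0.0788 0.2048] ydir 7.7 j6 -0.12 -> delta [-0.1419 -0.0173  0.1659] twist 0.001 (0.1 deg)
```

The base lies in the same posture as the first placing, about 3 mm further from the bar. Same push again.

Emit:
{"api": "move_arm", "payload": {
  "deltas": [
    [[-0.06,-0.0145,0,0,1],[-0.12,-0.0145,0,0,1],[-0.14,-0.0145,0,0,1],[-0.14,-0.0145,0,0,1],[-0.14,-0.0145,0.05,0,1],[-0.14,-0.0145,0.1,0,1],[-0.14,-0.0145,0.14,0,1],[-0.14,-0.0145,0.155,0,1],[-0.14,-0.0145,0.159,0,1],[-0.14,-0.0145,0.159,0,1],[-0.14,-0.0145,0.159,0,1]]
  ]
}}

```text
clock: 27.35
position: [0.5765, -0.0338, 0.0749]
ee_rot: [0.001, 0.658, 0.753, 0.001]
contact_force: [0.1, -0.2, 0.8]
width: 0.0003
gripper_force: 0.0
```

```bash
python3 -c "
from h import *
gob(20.5,-92,20,tz=.0715);inbed();print(manip.get_state()['contact_force'])"
```

```text
clock 27.35 pos [ 0.5765 -0.0338  0.0749] ydir 7.8 j6 -0.31 -> delta [ 0.0402 -0.0003  0.0042] twist 0.001 (0.2 deg)
bed mm [  22.  -124.2   22.5]
[ 0.11810051 -0.18251305  0.76960165]
```

Emit:
{"api": "move_arm", "payload": {
  "deltas": [
    [[0.004,0,0.004,0.001,1],[0.012,0,0.004,0.001,1],[0.018,0,0.004,0.001,1],[0.022,0,0.004,0.001,1],[0.026,0,0.004,0.001,1],[0.03,0,0.004,0.001,1],[0.034,0,0.004,0.001,1],[0.0365,0,0.004,0.001,1],[0.039,0,0.004,0.001,1],[0.0415,0,0.004,0.001,1],[0.0415,0,0.004,0.001,1]]
  ]
}}

```text
clock: 28.45
position: [0.5707, -0.0007, 0.0701]
ee_rot: [-0.0, 0.659, 0.752, 0.0]
contact_force: [0.2, 0.1, 0.9]
width: 0.0001
gripper_force: 0.2
```

```bash
python3 -c "
from h import *
inbed();print(manip.get_state()['contact_force'])"
```

```text
bed mm [ 18.7 -90.6  18.8]
[0.21423867 0.0796339  0.88520973]
```

Emit:
{"api": "move_arm", "payload": {
  "deltas": [
    [[0.0015,0,-0.001,0,1],[0.003,0,-0.001,0,1],[0.0045,0,-0.001,0,1],[0.006,0,-0.001,0,1],[0.0075,0,-0.001,0,1],[0.009,0,-0.001,0,1],[0.009,0,-0.001,0,1]]
  ]
}}

```text
clock: 29.15
position: [0.5697, 0.006, 0.0709]
ee_rot: [0.0, 0.658, 0.753, -0.0]
contact_force: [0.9, -4.1, -0.1]
width: 0.0002
gripper_force: 2.4
```

Emit:
{"api": "move_arm", "payload": {
  "deltas": [
    [[0.0012,0,0,0,1],[0.0024,0,0,0,1],[0.0036,0,0,0,1],[0.0036,0,0,0,1]]
  ]
}}

```text
clock: 29.55
position: [0.5694, 0.0086, 0.0709]
ee_rot: [0.0, 0.658, 0.753, -0.0]
contact_force: [1.0, -5.5, -0.3]
width: 0.0001
gripper_force: 2.7
```

Emit:
{"api": "move_arm", "payload": {
  "deltas": [
    [[0.001,0,0,0,1],[0.002,0,0,0,1],[0.003,0,0,0,1],[0.004,0,0,0,1],[0.004,0,0,0,1]]
  ]
}}

```text
clock: 30.05
position: [0.5698, 0.009, 0.0713]
ee_rot: [0.003, 0.658, 0.753, -0.002]
contact_force: [0.4, -13.3, 0.5]
width: -0.0002
gripper_force: 6.7
```

Emit:
{"api": "move_arm", "payload": {
  "deltas": [
    [[0.001,0,0,0,1],[0.002,0,0,0,1],[0.003,0,0,0,1],[0.003,0,0,0,1],[0.003,0,0,0,1],[0.003,0,0,0,1],[0.003,0,0,0,1]]
  ]
}}

```text
clock: 30.75
position: [0.5702, 0.0091, 0.0716]
ee_rot: [0.004, 0.658, 0.753, -0.003]
contact_force: [-0.1, -19.0, -0.2]
width: 0.0003
gripper_force: 9.7
```

Emit:
{"api": "move_arm", "payload": {
  "deltas": [
    [[-0.01,0,0,0,1],[-0.02,0,0,0,1],[-0.05,0,0,0,1],[-0.05,0,-0.05,0,1],[-0.05,0,-0.11,0,1],[-0.05,0,-0.16,0,1],[0.0,0,-0.16,0,1],[0.06,0,-0.16,0,1],[0.1,0,-0.16,0,1],[0.1,0,-0.16,0,1],[0.1,0,-0.16,0,1]]
  ]
}}

```text
clock: 31.85
position: [0.5574, 0.0954, 0.1988]
ee_rot: [-0.001, 0.658, 0.753, 0.0]
contact_force: [0.7, -0.7, 0.3]
width: 0.0
gripper_force: 0.0
```

```bash
python3 - <<'E'
from h import *
import cv2
s=manip.get_state();im=manip.get_image("wrist")[:,:,::-1];cv2.imwrite("pics/w9.png",im)
h=cv2.cvtColor(im,cv2.COLOR_BGR2HSV);m=cv2.inRange(h,(12,60,70),(28,220,255));m[350:]=0;m[:,450:]=0
m=cv2.morphologyEx(m,cv2.MORPH_OPEN,np.ones((5,5)));k=max(cv2.findContours(m,0,1)[0],key=cv2.contourArea)
print(s["clock"],s["position"],s["contact_force"],cv2.approxPolyDP(k,6,True)[:,0].tolist())
for y0 in(-80,):
    q=bed(BED,np.array([(42,y0,0),(0,y0,0),(0,y0,40),(42,y0,40),(42,y0+160,40),(0,y0+160,40),(42,y0+160,0)])/1e3);print(y0,wproj(s,q).round(0).tolist())
# bystanders: change in the top view since the start
t=manip.get_image("top")[:,:,::-1].astype(int);t0=cv2.imread("pics/t0.png").astype(int);d=abs(t-t0).max(2)
for n,(u,v) in dict(pens=(360,205),bottle=(250,177),mug=(213,177)).items():print(n,(d[v-16:v+16,u-16:u+16]>60).mean().round(3))
E
```

```text
31.85 [0.55741275 0.09537796 0.19879436] [ 0.71164646 -0.6872521   0.25892285] [[272, 121], [277, 306], [295, 304], [297, 291], [329, 291], [332, 304], [347, 304], [353, 122]]
-80 [[350.0, 332.0], [303.0, 320.0], [278.0, 344.0], [330.0, 359.0], [334.0, 122.0], [273.0, 121.0], [357.0, 122.0]]
pens 0.0
bottle 0.0
mug 0.0
```

The base lies where the model predicts, with its front corner at (272,121) against (273,121). The bystanders haven't moved and the gripper is clear, so I'm handing in.

```bash
python3 -c "
from rig import manip
print(manip.sign_off())"
```

```text
the job is handed in; nothing more can be done
None
```

I handed the job in at about 32 s with both ends of the base pushed home at about 19 N and the base left on the slope against the lugs, plain end toward the bar; sign-off returned no verdict, the bar's spring-back between the two marks was not checked by measurement, and I viewed 11 pictures, one over the limit of 10.

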